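# Uncover and set the shoe-dryer timer

## Task

Set the shoe-dryer timer: first clear the cork mat by laying the wooden clothes brush flat, bristles down, inside the blue key tray; then lift the loose green cover off the timer and stand it gently, upright and squarely, wholly on the cork mat. Then turn the blue knob clockwise until the black pointer lies on the middle of the red mark, and leave the cover off. Keep the cover level, do not shift the red mark, and leave all other things where they stand.

Things in the scene. Friction and masses are not known exactly. Their poses are not given: they have to be found in the camera images.
- unit: Shoe-dryer timer, fixed: white housing 200 (x) x 130 (y) x 45 high. Origin: centre of its underside on the marble. On it a grey plinth 160 x 92, top 51 above the origin, with a blue knob (centre x=-46, y=0) and a white dial (centre x=+32, y=0, radius 41). The cover stands over both, 45 above the unit's origin, long side along the unit's x, with about 4 mm play round the plinth.
- cover: Loose green cover, open below, 176 (x) x 108 (y), walls 4 thick, box part 54 high, 0.18 to 0.28 kg. On top, centred, a white solid handle bar 90 long along x, 16 wide, standing 54 to 82 above the origin. Origin: centre of the bottom edge. It must rise 45 to clear the knob. Nothing fastens it.
- mat: Cork mat 210 (x) x 140 (y) x 5 thick, fixed flat on the marble. Origin: centre of its underside; top at z=5.
- brush: Wooden clothes brush lying on the mat, bristles (stiff, dark, 140 x 36) down: wooden back 160 long (x) x 45 wide (y), 22 to 40 above the origin. Origin: centre of the bristles' underside. About 0.13 kg.
- tray: Blue ceramic key tray, open, 230 (x) x 115 (y), rim 22 high, walls and floor about 6 thick (inside 218 x 103), fixed. Origin: centre of its underside.
- knob_grip (a point): Point on the knob's vertical axis, 27 above the plinth (78 above the marble). The knob: a black disc (radius 25, 6 high) with a blue grip bar 50 long x 16 wide, standing 6 to 34 above the plinth. Its x axis runs along the bar.
- dial_knob (a joint): Knob angle in rad, grows clockwise seen from above; stops at 0 and 4.6; at 0 the bar lies along the unit's x. Light friction (0.05 N m); stays where left. Geared to the pointer, which turns the same way by 0.6 of the knob's angle. To reach the mark the knob must turn clockwise by 0.8 to 2.3 rad.
- pointer_tip (a point): Tip of the black pointer, 37 from the dial's centre. At knob angle 0 it points along the unit's +y, and it turns clockwise seen from above.
- mark_tip (a point): Middle of the red mark on the dial, 37 from the dial's centre; the mark is 9 wide across the pointer's path. Do not move it. The pointer lies over it when set.
- votive: Bystander, loose: green-tinted glass votive cup, diameter 60, 70 high. Origin: centre of its underside. Leave it in place.
- diffuser: Bystander, loose: amber glass scent jar with dark wooden cap, diameter 56, 95 high. Origin: centre of its underside. Leave it in place.
- lint_roller: Bystander, loose: lint roller lying on its side, 205 long, 45 high, white paper roll and red plastic handle. Long axis x, handle at +x. Origin: centre of its underside. Leave it in place.
- bangle: Bystander, loose: rigid silver-toned bead bangle lying flat, diameter 82, 10 high. Origin: centre of its underside. Leave it in place.
- glasses_case: Bystander, loose: blue spectacle case, 160 x 62 x 42 high. Origin: centre of its underside. Leave it in place.
- spray: Bystander, loose: white shoe-care bottle with blue cap, diameter 52, 150 high. Origin: centre of its underside. Leave it in place.
- mug: Bystander, loose: white ceramic mug, diameter 80, 90 high. Origin: centre of its underside. Leave it in place.

How it is judged:
On the way, in this order (a step that is already met when the one before it is completed fails the run):
1. the brush lies flat, bristles down, in the tray, let go (x of brush in the frame of tray between -0.03 and 0.03 m and y of brush in the frame of tray between -0.031 and 0.031 m and z of brush in the frame of tray below 0.013 m and angle between brush's own z axis and vertical below 0.15 rad and contact force between the fingers and brush below 0.1 N and linear speed of brush below 0.02 m/s), for 0.2 s.
2. the cover is lifted clear of the timer, in the fingers (z of cover in the frame of unit above 0.09 m and contact force between the fingers and cover above 0.5 N), for 0.1 s.
3. the cover stands upright and squarely on the mat, let go (x of cover in the frame of mat between -0.02 and 0.02 m and y of cover in the frame of mat between -0.02 and 0.02 m and z of cover in the frame of mat below 0.009 m and angle between cover's own z axis and vertical below 0.1 rad and angle between the x axis of cover and the x axis of mat, either way round below 0.24 rad and contact force between the fingers and cover below 0.1 N and linear speed of cover below 0.02 m/s), for 0.2 s.
4. the pointer lies on the red mark (horizontal distance between pointer_tip and mark_tip below 0.0045 m), for 0.2 s.
At the end, for the whole second after the job is handed in: At rest, let go: brush flat on the tray's floor (tilt < 0.15 rad, centre within 30 mm along, 31 mm across); cover upright on the mat (centre within 20 mm along each mat axis, tilt < 0.1, yaw within 0.24 rad); pointer tip within 4.5 mm of the mark's middle, knob still (all of step 1 and all of step 3 and horizontal distance between pointer_tip and mark_tip below 0.0045 m and velocity of joint dial_knob between -0.05 and 0.05 rad/s); the robot touches nothing.
It fails at once if a bystander moved by more than 40 mm (distance of any of votive, diffuser, lint_roller, bangle, glasses_case, spray, mug from where it was at the start of the episode above 0.04 m).
It fails at once if a standing bystander tipped over (angle between any of votive, diffuser, spray, mug's own z axis and vertical above 0.6 rad).
It fails at once if the red mark shifted by more than 3 mm (distance of mark_tip from where it was at the start of the episode above 0.003 m).
It fails at once if the cover tilted by more than 0.6 rad (angle between cover's own z axis and vertical above 0.6 rad).
It fails at once if the cover was dropped or rammed on the mat (over 60 N) (contact force between cover and mat above 60 N).
It also fails if it takes over 72 s, if anything falls off the work surface, if the arm or the gripper's body presses on something with over 40 N, if the wrist force passes 120 N, or if a joint passes its speed limit or range.

## Robot

A 6-joint arm with a two-finger parallel gripper is mounted at the origin on the work surface. World frame = base frame: x ahead of the robot, y to its left, z up, the work surface at z = 0. Lengths are in m, angles in rad, forces in N, time in s.
With the tool pointing down it reaches from about 0.4 to 0.925 m from the base axis. Payload 12.5 kg.
Tool frame: the origin (TCP) lies at the very end of the fingers, on their centre line; the grasp point (between the pads) lies 19 mm behind it; y points along the fingers, x is the direction in which the jaws open and shut, and the axes are right-handed (so a half turn about y gives the same grasp; the last joint's range is limited). The gripper opens to 95 mm and grips with 3 to 60 N. Pads are 20 mm wide; open, the fingers measure 119 mm over their backs; the gripper's body (75 mm by 180 mm) begins 59 mm behind the grasp point.
Start: joints at [-1.255, 0.491, 1.559, -0, 1.092, -0.106], TCP at [0.256, -0.57, 0.215] pointing down, gripper open.
Joint ranges: [-3.1, 3.1], [-0.84, 2.19], [0.05, 2.79], [-1.13, 4.28], [0.06, 2.93], [-2.69, 2.69]. Speed limits (rad/s): [2.22, 2.22, 2.79, 3.14, 3.14, 3.14].

## Interface

Orientations are given as a unit quaternion [w, x, y, z].
In Python, from rig import get_obs, vision, env, nets gives the robot as it stands.
- The arm moves only by the tool carry_out, never from a script. Its argument "plan" is a list of rows, each a list of 4 numbers: the shift along the tool's x, y, z in units of 30 mm (1.0 is 30 mm), then the turn about the tool's y in units of 6 degrees (1.0 is 6 degrees). In form: [[dx, dy, dz, spin], ...]. A call has 1 to 5 rows; each row shifts and turns the commanded pose from where the row before left it, along the tool's axes as they then stand; what a row does not reach is not made up. A row lasts 1/8 s, in which the tool goes at most 62.5 mm and 10.7 degrees, less where a joint would pass 70% of its speed; a pose out of reach is approached as far as the arm can. A call is refused whole if a number of a shift passes 1 or a number of a turn 1, either way. A call with a gripper value outside its range is refused whole. "claw" is the opening, from 0 (shut) to 1 (fully open), set as the call begins (left out, the last holds). The fingers move at their own pace and stop on an object; "squeeze" is the grip in N (left out, the last holds). Time passes only in rows, so rows that do not move let the fingers close. It gives the time, the measured TCP pose, the force and the opening at its end, in the units of the state.
- get_obs(): the state, without advancing time (a new reading comes with each control period).
- vision.read_camera(name): name is "scene" or "top"; returns a dict with "img" (420x560x3 uint8, red, green, blue), "depth" (420x560 float32, m along the optical axis (not along the pixel's ray), 0 where there is no reading), "intrinsics" (3x3 intrinsics, pixels), "distortion" ([k1, k2, p1, p2, k3] as OpenCV has them; the pictures are not rectified), "world_to_cam" (4x4, takes a point from world to camera coordinates). Camera axes: x right, y down, z forward; pixel columns grow to the right and rows downward; lengths in m; the calibration is good to about 2 mm. A picture is of the moment at which its call begins.
- env.sign_off(): hands the job in, once; it reports no verdict.
Trained networks look in a picture, given as the dict that the camera call returned (one of the last four; its "shot" number tells which), for a name from the list of things; names that differ only in an ending like _2 or _b are one class to them, and where a whole thing is asked for, a point or a joint stands for the part that bears it (a point fixed in the world has none). Each returns a list of dicts, best first, with "p" (0 to 1); they miss things now and then, are a little off and sometimes report something else, mostly with a low value. They report only what shows in the picture. A call takes as long as a camera call.
- nets.boxes_of(picture, target): "at" ([x, y, z] in m, in world coordinates, good to about 4 mm: the middle of the surface that is visible of it).
- nets.masks_of(picture, target): "mask" (420x560 bool, what is visible of it).
- nets.pinpoint(picture, target): "at" ([x, y, z] in m, in world coordinates, good to about 4 mm: a listed point, or the origin of a listed thing).
The state is a dict: "t": time; "q": joint angles; "dq": joint speeds; "joint_torque": joint torques, N m; "ee_pos": TCP position; "eef_rot": TCP orientation; "wrist_force": force on the tool from outside, world axes, zero at the start; "torque": the same for the moment, N m; "width": opening from 0.0 (shut) to 1.0 (fully open).
Only numpy, scipy, OpenCV 4.12 (cv2) and the standard library are available. Lean on these libraries where they do the work, as an engineer would, in place of code of your own. Each camera call takes 0.05 s, during which the arm holds its last target. There are 200 camera calls.

## Working session

There is one attempt and no reset: what is moved stays moved. The work goes in short steps, Python scripts to look and compute and a tool call to move; the robot and the scene stay as the last step left them, time stands still between calls to the robot, and variables do not carry over. Pictures are saved under pics/ and viewed, about 8 in all and at most 12, crops included, and the job is handed in when it is done.

Besides the shell and the picture viewer there is one more tool, called after "Request:" by a JSON object that holds its "method" and its "body". carry_out: Moves the arm, as the interface text tells. Its arguments: {"type":"object","properties":{"plan":{"type":"array","items":{"type":"array","items":{"type":"number"}}},"claw":{"type":"number"},"squeeze":{"type":"number"}},"required":["plan"]}

```bash
mkdir -p pics
cat > h.py <<'E'
import numpy as np, cv2
from rig import get_obs, vision, env, nets
def look(cam,name=None):
    p=vision.read_camera(cam)
    if name: cv2.imwrite(f'pics/{name}.png',p['img'][:,:,::-1])
    return p
def cloud(p):
    K,D=np.array(p['intrinsics'],float),np.array(p['distortion'],float)
    v,u=np.mgrid[:420,:560]
    n=cv2.undistortPoints(np.stack([u,v],-1).reshape(-1,1,2).astype(float),K,D).reshape(420,560,2)
    d=p['depth']; c=np.dstack([n*d[...,None],d])
    T=np.linalg.inv(p['world_to_cam']); w=c@T[:3,:3].T+T[:3,3]
    w[d==0]=np.nan
    return w
def fit(w,m,zlo=-1,zhi=9):
    q=w[m]; q=q[np.isfinite(q[:,0])]; q=q[(q[:,2]>zlo)&(q[:,2]<zhi)]
    r=cv2.minAreaRect(q[:,:2].astype(np.float32)*1000)
    return np.round(r[0],1),np.round(r[1],1),round(r[2],1),len(q),np.round(np.median(q,0),4)
E
python3 - <<'E'
from h import *
o=get_obs(); print({k:np.round(v,3) for k,v in o.items()})
for cam in('top','scene'):
    p=look(cam,cam+'0'); w=cloud(p); print(cam,np.round(np.linalg.inv(p['world_to_cam'])[:3,3],2))
    for n in['unit','cover','mat','brush','tray']:
        a=nets.pinpoint(p,n)[:1]; m=nets.masks_of(p,n)[:1]
        print(n,[(np.round(x['at'],3),round(x['p'],2)) for x in a], fit(w,m[0]['mask']) if m else None)
p=look('top')
for n in['votive','diffuser','lint_roller','bangle','glasses_case','spray','mug']:
    print(n,[(np.round(x['at'],3),round(x['p'],2)) for x in nets.pinpoint(p,n)[:1]])
i=np.vstack([]) if 0 else None
E
```

```text
{'t': np.float64(0.0), 'q': array([-1.255,  0.492,  1.559, -0.   ,  1.092, -0.106]), 'dq': array([ 0.001, -0.001, -0.   , -0.   , -0.003,  0.001]), 'joint_torque': array([-0.0000e+00, -6.1265e+01, -2.5818e+01,  6.9000e-02,  4.8000e-02,
       -0.0000e+00]), 'ee_pos': array([ 0.256, -0.57 ,  0.214]), 'eef_rot': array([ 0.594, -0.593,  0.385, -0.384]), 'wrist_force': array([-0.434, -0.243, -1.181]), 'torque': array([0.026, 0.027, 0.003]), 'width': np.float64(1.002)}
top [0.39 0.01 1.5 ]
unit [(array([ 0.532, -0.358, -0.003]), 0.96)] (array([ 534.9, -355.3]), array([197.7, 126.4]), 5.3, 502, array([ 0.4899, -0.3014,  0.0427]))
cover [(array([ 0.534, -0.355,  0.048]), 0.8)] (array([ 537.1, -374.6]), array([173.2, 143.2]), 5.0, 2032, array([ 0.5333, -0.3502,  0.0985]))
mat [(array([ 0.619,  0.018, -0.004]), 0.75)] (array([736.5, 185.6]), array([76. , 80.1]), 89.4, 187, array([0.7385, 0.1939, 0.0075]))
brush [(array([0.62 , 0.016, 0.004]), 0.6)] (array([626.3,  18.5]), array([168. ,  48.8]), 21.7, 662, array([0.6221, 0.0184, 0.0438]))
tray [(array([0.517, 0.381, 0.002]), 0.74)] (array([525
[... 446 characters left out ...]
[619.5,  14.8]), array([139.2, 221. ]), 83.9, 1720, array([0.6595, 0.0042, 0.0033]))
brush [(array([0.624, 0.022, 0.002]), 0.63)] (array([621.7,  26.8]), array([158.5,  69.9]), 22.7, 842, array([0.6419, 0.0159, 0.0418]))
tray [(array([0.523, 0.372, 0.001]), 0.72)] (array([522.4, 383.3]), array([237. , 134.8]), 9.5, 2131, array([0.5285, 0.3779, 0.0054]))
votive [(array([ 0.454, -0.178,  0.   ]), 0.63)]
diffuser [(array([0.581, 0.182, 0.001]), 0.74)]
lint_roller [(array([ 0.383, -0.01 ,  0.007]), 0.6)]
bangle [(array([ 0.555, -0.553,  0.001]), 0.63)]
glasses_case [(array([ 0.737, -0.196, -0.001]), 0.75)]
spray [(array([0.564, 0.53 , 0.   ]), 0.77)]
mug [(array([ 0.556, -0.554,  0.002]), 0.82)]
```

View pics/top0.png

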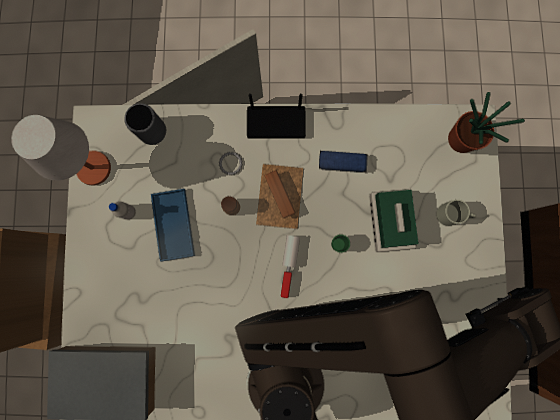

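View pics/scene0.png

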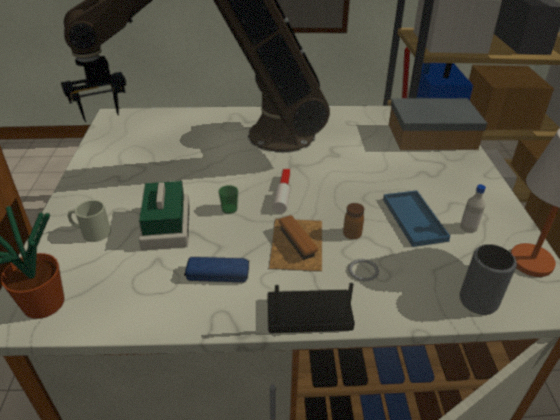

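The top view shows the brush at about (281,192) on the mat, the tray at (173,225) and the cover at (395,218) with its white handle. The diffuser is at (230,205), the votive at (340,243), the mug at (457,212) and the bangle at (231,163). The scene view agrees. Next I'll work out the tool axes.

```bash
cat >> h.py <<'E'
from scipy.spatial.transform import Rotation as R
def to(x,y,z,yaw=None):
    "print needed units in current tool axes; yaw = wanted world yaw (deg) of tool z axis mod 180"
    o=get_obs(); q=o['eef_rot']; M=R.from_quat([q[1],q[2],q[3],q[0]]).as_matrix()
    zy=np.degrees(np.arctan2(M[1,2],M[0,2])); d=(M.T@(np.array([x,y,z])-o['ee_pos']))/.03
    print('t',round(o['t'],2),'tcp',np.round(o['ee_pos'],4),'zyaw',round(zy,2),'y-axis',np.round(M[:,1],3),'F',np.round(o['wrist_force'],1),'w',round(o['width'],3),'units',np.round(d,2))
    if yaw is not None:
        s=-((yaw-zy+90)%180-90); M2=M@R.from_euler('y',s,degrees=True).as_matrix()
        print('spin units',round(s/6,2),'shift units after spin',np.round(M2.T@(np.array([x,y,z])-o['ee_pos'])/.03,2),'q6',np.round(o['q'],2))
E
python3 - <<'E'
from h import *
to(.622,.018,.12,22)
E
```

```text
t 1.5 tcp [ 0.2559 -0.5702  0.2147] zyaw 24.17 y-axis [ 0. -0. -1.] F [ 0.8  0.4 -0.4] w 0.997 units [-12.89   3.15  19.16]
spin units 0.36 shift units after spin [-13.61   3.15  18.66] q6 [-1.25  0.49  1.56  0.    1.09 -0.11]
```

Request:
{"method": "carry_out", "body": {"plan": [[-0.65,0,0.95,0.36],[-0.65,0,0.95,0],[-0.7,0,0.95,0],[-0.7,0,0.95,0],[-0.7,0,0.95,0]], "claw": 0.8}}

```text
t: 2.12
ee_pos: [0.3492, -0.4206, 0.2147]
eef_rot: [-0.586, 0.586, -0.395, 0.396]
wrist_force: [0.2, 0.3, -0.2]
width: 0.8
```

Request:
{"method": "carry_out", "body": {"plan": [[-0.7,0,0.95,0],[-0.7,0,0.95,0],[-0.7,0,0.95,0],[-0.7,0,0.95,0],[-0.7,0,0.95,0]]}}

```text
t: 2.75
ee_pos: [0.442, -0.2699, 0.2148]
eef_rot: [-0.586, 0.586, -0.395, 0.396]
wrist_force: [-0.5, 0.1, 0.3]
width: 0.796
```

Request:
{"method": "carry_out", "body": {"plan": [[-0.7,0,0.95,0],[-0.7,0,0.95,0],[-0.7,0,0.95,0],[-0.7,0,0.95,0],[-0.7,0,0.95,0]]}}

```text
t: 3.38
ee_pos: [0.5348, -0.119, 0.2147]
eef_rot: [-0.586, 0.586, -0.395, 0.395]
wrist_force: [-0.4, 0.2, -0.4]
width: 0.803
```

Request:
{"method": "carry_out", "body": {"plan": [[-0.7,0.5,0.95,0],[-0.7,0.5,0.95,0],[-0.7,0.7,0.9,0],[-0.7,0.7,0.9,0],[0,0.7,0,0]]}}

```text
t: 4.0
ee_pos: [0.6065, 0.0013, 0.1208]
eef_rot: [0.587, -0.587, 0.395, -0.395]
wrist_force: [-0.5, 0.1, -0.6]
width: 0.799
```

Run:
```python
from h import *
to(.622,.018,.12,22)
p=look('scene','s1'); w=cloud(p)
for n in('brush',):
    m=nets.masks_of(p,n)[0]['mask']; print(fit(w,m,.036,.055)); print(nets.pinpoint(p,n)[:1])
p=look('top'); w=cloud(p)
m=nets.masks_of(p,'tray'); print(fit(w,m[0]['mask'],.014,.04),fit(w,m[0]['mask'],0,.04))
s=look('scene'); m=nets.masks_of(s,'mat'); print(fit(cloud(s),m[0]['mask'],0,.012))
```

```text
t 4.0 tcp [0.6065 0.0013 0.1208] zyaw 22.14 y-axis [ 0.  0. -1.] F [-0.5  0.1 -0.6] w 0.799 units [-0.32  0.03  0.69]
spin units 0.02 shift units after spin [-0.32  0.03  0.69] q6 [-0.11  0.57  1.7   0.    0.87  1.08]
(array([624.5,  14.2]), array([162.3,  46.8]), 23.7, 644, array([0.6342, 0.0166, 0.0427]))
[{'at': [0.6249, 0.0195, 0.004], 'p': 0.67}]
(array([525.1, 376.5]), array([227.8, 115.5]), 9.6, 385, array([0.5259, 0.3879, 0.0209])) (array([523.6, 380.2]), array([229.1, 122.4]), 10.1, 2234, array([0.524 , 0.3794, 0.0067]))
(array([622.6,  13.7]), array([140.6, 212.9]), 84.0, 1632, array([0.6555, 0.0035, 0.0034]))
```

Request:
{"method": "carry_out", "body": {"plan": [[-0.27,0,0.74,-0.17],[0,0.85,0,0],[0,0.85,0,0],[0,0.85,0,0],[0,0.8,0,0]]}}

```text
t: 4.97
ee_pos: [0.6236, 0.0148, 0.0213]
eef_rot: [0.59, -0.589, 0.39, -0.391]
wrist_force: [0.4, 0.4, -1.0]
width: 0.798
```

Request:
{"method": "carry_out", "body": {"plan": [[0,0,0,0],[0,0,0,0],[0,0,0,0],[0,0,0,0],[0,-0.3,0,0]], "claw": 0.3, "squeeze": 20}}

```text
t: 5.6
ee_pos: [0.623, 0.0152, 0.0303]
eef_rot: [-0.59, 0.59, -0.39, 0.39]
wrist_force: [-0.7, 0.7, -0.9]
width: 0.475
```

Request:
{"method": "carry_out", "body": {"plan": [[0,-0.9,0,0],[0,-0.9,0,0.7],[0,-0.9,0,0.7],[0,-0.9,0,0.77],[0,-0.8,0,0]]}}

```text
t: 6.22
ee_pos: [0.6231, 0.0152, 0.1637]
eef_rot: [0.542, -0.541, 0.455, -0.455]
wrist_force: [-0.3, 0.2, -1.4]
width: 0.471
```

Request:
{"method": "carry_out", "body": {"plan": [[-1,0,0,0],[-1,0,0,0],[-1,0,0,0],[-1,0,0,0],[-1,0,0,0]]}}

```text
t: 6.85
ee_pos: [0.5968, 0.1638, 0.1627]
eef_rot: [0.542, -0.542, 0.454, -0.455]
wrist_force: [-0.1, 0.4, -1.7]
width: 0.471
```

Request:
{"method": "carry_out", "body": {"plan": [[-1,0,-0.25,0],[-1,0,-0.25,0],[-1,0,-0.25,0],[-1,0,-0.2,0],[-1,0,-0.2,0]]}}

```text
t: 7.48
ee_pos: [0.5366, 0.3055, 0.1627]
eef_rot: [0.542, -0.542, 0.454, -0.455]
wrist_force: [1.1, -0.0, -1.5]
width: 0.473
```

Request:
{"method": "carry_out", "body": {"plan": [[-1,0,0,0],[-1,0,0,0],[-0.5,0,0,0],[0,0.5,0,0],[0,0.5,0,0]]}}

```text
t: 8.1
ee_pos: [0.524, 0.3775, 0.1308]
eef_rot: [-0.541, 0.542, -0.455, 0.455]
wrist_force: [-0.1, 0.1, -1.7]
width: 0.476
```

Run:
```python
from h import *
to(.524,.378,.0225,10)
p=look('scene','s2'); w=cloud(p)
for n in('brush','tray'):
    m=nets.masks_of(p,n)[0]['mask']; print(n,fit(w,m),nets.pinpoint(p,n)[:1])
```

```text
t 8.1 tcp [0.524  0.3775 0.1308] zyaw 9.98 y-axis [-0.001 -0.001 -1.   ] F [-0.1  0.1 -1.7] w 0.476 units [-0.02  3.61  0.01]
spin units -0.0 shift units after spin [-0.02  3.61  0.01] q6 [ 0.52  0.61  1.59 -0.    0.95  1.92]
brush (array([ 538.3, -356.3]), array([203.7, 129.5]), 4.2, 915, array([ 0.6291, -0.3256,  0.0345])) [{'at': [0.5253, 0.375, 0.114], 'p': 0.81}]
tray (array([508. , 383.5]), array([264.4, 141.9]), 9.4, 2241, array([0.5293, 0.3778, 0.0054])) [{'at': [0.5228, 0.3764, 0.0002], 'p': 0.91}]
```

View pics/s2.png

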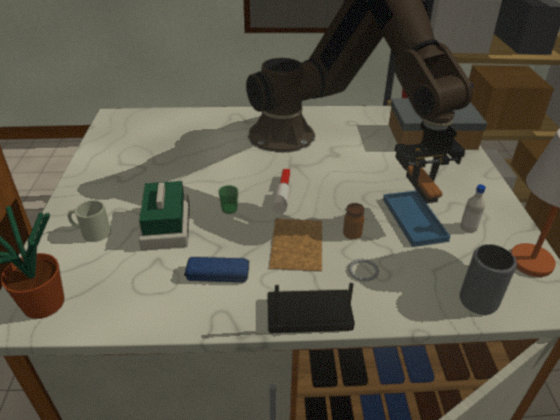

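The brush is held level over the tray, at about (427,185) with the tray at (415,217). I'll lower it and let go with a limited opening.

Request:
{"method": "carry_out", "body": {"plan": [[0,0.8,0,0],[0,0.8,0,0],[0,0.8,0,0],[0,0.8,0,0],[0,0.4,0,0]]}}

```text
t: 8.98
ee_pos: [0.5241, 0.3782, 0.0234]
eef_rot: [-0.541, 0.542, -0.455, 0.455]
wrist_force: [-1.0, 1.2, -0.7]
width: 0.477
```

Request:
{"method": "carry_out", "body": {"plan": [[0,0,0,0],[0,0,0,0],[0,0,0,0]], "claw": 0.62}}

```text
t: 9.35
ee_pos: [0.5245, 0.3788, 0.0251]
eef_rot: [0.542, -0.541, 0.454, -0.455]
wrist_force: [-0.0, 0.2, -0.1]
width: 0.618
```

Request:
{"method": "carry_out", "body": {"plan": [[0,-0.5,0,0],[0,-1,0,0],[0,-1,0,0],[0,-1,0,0],[0,-1,0,0]]}}

```text
t: 9.98
ee_pos: [0.5241, 0.3785, 0.1616]
eef_rot: [0.542, -0.541, 0.454, -0.455]
wrist_force: [0.1, -0.6, -0.4]
width: 0.624
```

Run:
```python
from h import *
to(.534,-.355,.19,5)
p=look('scene'); w=cloud(p)
m=nets.masks_of(p,'brush')[0]['mask']; print(fit(w,m),nets.pinpoint(p,'brush')[:1])
for c in('top','scene'):
    p=look(c); w=cloud(p); m=nets.masks_of(p,'cover')[0]['mask']
    m=cv2.dilate(m.astype(np.uint8),np.ones((9,9)))>0
    print(c,'handle',fit(w,m,.120,.14),'box',fit(w,m,.092,.105))
p=look('scene'); print('mat',fit(cloud(p),nets.masks_of(p,'mat')[0]['mask'],0,.012))
```

```text
t 9.97 tcp [0.5241 0.3785 0.1616] zyaw 10.01 y-axis [ 0.001  0.001 -1.   ] F [ 0.1 -0.6 -0.4] w 0.624 units [24.14 -0.96 -3.92]
spin units 0.84 shift units after spin [24.39 -0.96 -1.8 ] q6 [ 0.52  0.57  1.56 -0.    1.01  1.92]
(array([513.5, 388.7]), array([184.7,  78.8]), 10.5, 782, array([0.5406, 0.3707, 0.0422])) [{'at': [0.5233, 0.3774, 0.0071], 'p': 0.9}]Traceback (most recent call last):
  File "<stdin>", line 6, in <module>
IndexError: list index out of range
```

Request:
{"method": "carry_out", "body": {"plan": [[1,-0.5,-0.08,0.42],[1,-0.5,-0.08,0.42],[1,0,-0.08,0],[1,0,-0.08,0],[1,0,-0.08,0]]}}

```text
t: 10.85
ee_pos: [0.5286, 0.2271, 0.1881]
eef_rot: [-0.521, 0.522, -0.478, 0.478]
wrist_force: [1.0, 0.1, 0.2]
width: 0.613
```

Request:
{"method": "carry_out", "body": {"plan": [[1,0,-0.08,0],[1,0,-0.08,0],[1,0,-0.08,0],[1,0,-0.08,0],[1,0,-0.08,0]]}}

```text
t: 11.48
ee_pos: [0.5296, 0.0768, 0.1882]
eef_rot: [-0.521, 0.522, -0.478, 0.477]
wrist_force: [0.5, -0.6, -0.1]
width: 0.62
```

Request:
{"method": "carry_out", "body": {"plan": [[1,0,-0.08,0],[1,0,-0.08,0],[1,0,-0.08,0],[1,0,-0.08,0],[1,0,-0.08,0]]}}

```text
t: 12.1
ee_pos: [0.5306, -0.0736, 0.1882]
eef_rot: [-0.521, 0.521, -0.478, 0.477]
wrist_force: [-0.4, 1.3, -1.1]
width: 0.622
```

Request:
{"method": "carry_out", "body": {"plan": [[1,0,-0.08,0],[1,0,-0.08,0],[1,0,-0.08,0],[1,0,-0.08,0],[1,0,-0.08,0]]}}

```text
t: 12.72
ee_pos: [0.5317, -0.224, 0.1881]
eef_rot: [-0.521, 0.521, -0.478, 0.477]
wrist_force: [1.2, 0.6, -0.2]
width: 0.618
```

Run:
```python
from h import *
to(.534,-.355,.19,5)
for c in('top','scene'):
    p=look(c); w=cloud(p); m=nets.masks_of(p,'cover')
    if not m: print(c,'none'); continue
    m=cv2.dilate(m[0]['mask'].astype(np.uint8),np.ones((9,9)))>0
    print(c,'handle',fit(w,m,.120,.14),'box',fit(w,m,.092,.105),nets.pinpoint(p,'cover')[:1])
p=look('scene'); print('mat',fit(cloud(p),nets.masks_of(p,'mat')[0]['mask'],0,.012))
```

```text
t 12.72 tcp [ 0.5317 -0.224   0.1881] zyaw 4.97 y-axis [-0.002  0.001 -1.   ] F [ 1.2  0.6 -0.2] w 0.618 units [ 4.36 -0.07 -0.3 ]
spin units -0.01 shift units after spin [ 4.36 -0.07 -0.3 ] q6 [-0.51  0.45  1.71 -0.    0.98  0.97]
top handle (array([0., 0.]), array([0., 0.]), 0.0, 0, array([nan, nan, nan])) box (array([ 536.9, -390.7]), array([ 61.1, 177.7]), 87.2, 428, array([ 0.4933, -0.395 ,  0.0986])) [{'at': [0.5304, -0.3551, 0.045], 'p': 0.91}]
scene handle (array([ 536. , -359.6]), array([93. , 16.5]), 5.2, 125, array([ 0.5424, -0.358 ,  0.1253])) box (array([ 534.5, -359.5]), array([184.6, 110.3]), 5.0, 1388, array([ 0.5517, -0.3527,  0.0975])) [{'at': [0.5326, -0.359, 0.0476], 'p': 0.95}]
mat (array([622.3,  14. ]), array([140.1, 220.1]), 84.0, 2449, array([0.6338, 0.0151, 0.0033]))
  return _methods._mean(a, axis=axis, dtype=dtype,
  ret = um.true_divide(
```

Request:
{"method": "carry_out", "body": {"plan": [[1,0,-0.1,0],[1,0,-0.1,0],[1,0,-0.1,0],[1,0,0,0],[0.46,0,0,0]]}}

```text
t: 13.75
ee_pos: [0.5349, -0.3579, 0.189]
eef_rot: [-0.521, 0.521, -0.478, 0.478]
wrist_force: [0.1, 0.2, 0.5]
width: 0.623
```

Request:
{"method": "carry_out", "body": {"plan": [[0,0.7,0,0],[0,0.7,0,0],[0,0.7,0,0],[0,0.5,0,0],[0,0.2,0,0]]}}

```text
t: 14.38
ee_pos: [0.5348, -0.3567, 0.1045]
eef_rot: [-0.521, 0.521, -0.478, 0.477]
wrist_force: [0.3, 0.1, -0.0]
width: 0.62
```

Request:
{"method": "carry_out", "body": {"plan": [[0,0,0,0],[0,0,0,0],[0,0,0,0],[0,0,0,0],[0,0,0,0]], "claw": 0.05, "squeeze": 35}}

```text
t: 15.0
ee_pos: [0.5349, -0.3574, 0.1053]
eef_rot: [-0.521, 0.521, -0.478, 0.478]
wrist_force: [-1.4, 0.6, 0.9]
width: 0.167
```

Run:
```python
from h import *
to(.534,-.358,.104,5)
```

```text
t 15.0 tcp [ 0.5349 -0.3574  0.1053] zyaw 4.97 y-axis [ 0. -0. -1.] F [-1.4  0.6  0.9] w 0.167 units [ 0.02  0.04 -0.03]
spin units -0.01 shift units after spin [ 0.02  0.04 -0.03] q6 [-0.69  0.63  1.62 -0.    0.89  0.79]
```

Request:
{"method": "carry_out", "body": {"plan": [[0,-0.4,0,0],[0,-0.6,0,0],[0,-0.6,0,0],[0,-0.6,0,0],[0,-0.7,0,0]]}}

```text
t: 15.62
ee_pos: [0.5347, -0.3572, 0.1937]
eef_rot: [-0.521, 0.521, -0.478, 0.478]
wrist_force: [0.1, 0.1, -1.7]
width: 0.169
```

Run:
```python
from h import *
p=look('scene','s3')
to(.621,.015,.19,-6)
print(nets.pinpoint(p,'cover')[:1],nets.pinpoint(p,'mat')[:1])
```

```text
t 15.68 tcp [ 0.5356 -0.3578  0.1966] zyaw 4.97 y-axis [ 0.003 -0.003 -1.   ] F [0.4 0.4 0.6] w 0.166 units [-12.13   0.19   3.91]
spin units 1.83 shift units after spin [-12.66   0.19   1.53] q6 [-0.69  0.53  1.53 -0.    1.07  0.79]
[{'at': [0.5305, -0.3591, 0.1362], 'p': 0.81}] [{'at': [0.6189, 0.0164, -0.001], 'p': 0.85}]
```

View pics/s3.png

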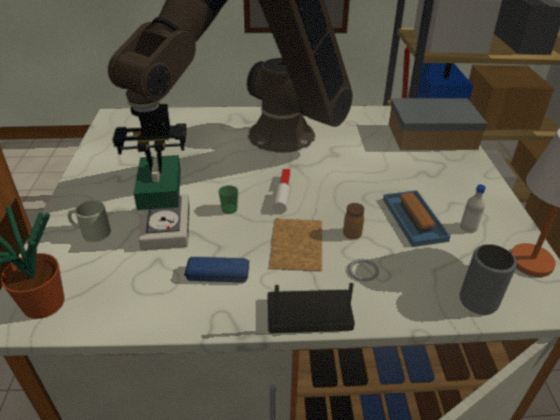

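The cover hangs level at about (160,180). The dial now shows at (163,220) on the +x side, and the brush lies in the tray at (418,210). Next I'll carry the cover to the mat.

Request:
{"method": "carry_out", "body": {"plan": [[0,0,0,0.9],[0,0,0,0.93],[-0.8,0,0.1,0],[-1,0,0.13,0],[-1,0,0.13,0]]}}

```text
t: 16.4
ee_pos: [0.5543, -0.2728, 0.1916]
eef_rot: [0.474, -0.474, 0.525, -0.525]
wrist_force: [0.5, -0.1, -1.8]
width: 0.164
```

Request:
{"method": "carry_out", "body": {"plan": [[-1,0,0.13,0],[-1,0,0.13,0],[-1,0,0.13,0],[-1,0,0.13,0],[-1,0,0.13,0]]}}

```text
t: 17.02
ee_pos: [0.5892, -0.1255, 0.1917]
eef_rot: [0.474, -0.474, 0.525, -0.525]
wrist_force: [0.0, 0.3, -2.8]
width: 0.165
```

Request:
{"method": "carry_out", "body": {"plan": [[-1,0,0.13,0],[-1,0,0.13,0],[-1,0,0.13,0],[-1,0,0.13,0],[-0.86,0,0,0]]}}

```text
t: 17.65
ee_pos: [0.6198, 0.0179, 0.1915]
eef_rot: [0.474, -0.474, 0.525, -0.525]
wrist_force: [-0.5, 0.3, -1.7]
width: 0.168
```

Request:
{"method": "carry_out", "body": {"plan": [[0,0,0,0],[0,0.7,0,0],[0,0.8,0,0],[0,0.8,0,0]]}}

```text
t: 18.15
ee_pos: [0.6197, 0.0154, 0.1223]
eef_rot: [0.473, -0.473, 0.525, -0.525]
wrist_force: [-0.4, 0.4, -1.7]
width: 0.168
```

Run:
```python
from h import *
p=look('scene','s4'); w=cloud(p)
to(.621,.015,.067,-6)
print(nets.pinpoint(p,'cover')[:1],nets.pinpoint(p,'mat')[:1]); m=nets.masks_of(p,'cover')[0]['mask']; print(fit(w,m,.1,.12))
p=look('top','t4');print(nets.pinpoint(p,'cover')[:1],nets.pinpoint(p,'mat')[:1])
```

```text
t 18.2 tcp [0.6184 0.0154 0.1192] zyaw -5.97 y-axis [-0.005  0.    -1.   ] F [-1.9 -0.2 -4.3] w 0.165 units [0.   1.74 0.1 ]
spin units 0.01 shift units after spin [0.   1.74 0.1 ] q6 [-0.08  0.59  1.67 -0.    0.89  1.59]
[{'at': [0.6155, 0.0155, 0.0663], 'p': 0.97}] [{'at': [0.4563, -0.177, 0.0014], 'p': 0.68}]
(array([620.4,  12.3]), array([108.4, 180.4]), 83.5, 1516, array([0.6509, 0.007 , 0.1141]))
[{'at': [0.7349, 0.1854, -0.003], 'p': 0.74}] [{'at': [0.4867, -0.3635, 0.0797], 'p': 0.46}]
```

View pics/s4.png

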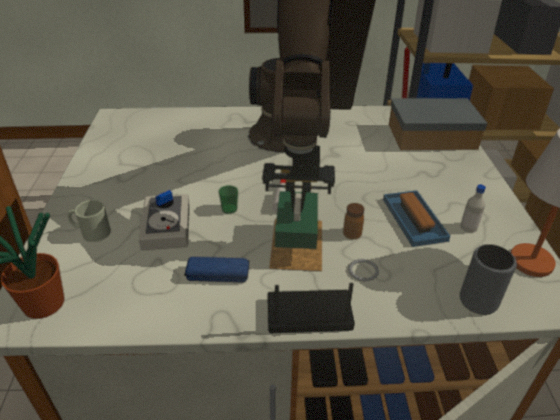

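The cover hangs level, centred over the mat at about (297,235). I'll lower it gently.

Request:
{"method": "carry_out", "body": {"plan": [[0,0.5,0.08,0],[0,0.4,0,0],[0,0.3,0,0],[0,0.2,0,0],[0,0.15,0,0]]}}

```text
t: 19.12
ee_pos: [0.6226, 0.0154, 0.0762]
eef_rot: [0.473, -0.473, 0.526, -0.525]
wrist_force: [-0.1, 0.2, -1.2]
width: 0.164
```

Request:
{"method": "carry_out", "body": {"plan": [[0,0.1,0,0],[0,0.05,0,0],[0,0.05,0,0],[0,0,0,0]]}}

```text
t: 19.62
ee_pos: [0.6226, 0.0154, 0.0706]
eef_rot: [-0.473, 0.473, -0.526, 0.526]
wrist_force: [0.6, 0.4, -1.7]
width: 0.168
```

Request:
{"method": "carry_out", "body": {"plan": [[0,0.07,0,0],[0,0.05,0,0],[0,0.04,0,0],[0,0,0,0]]}}

```text
t: 20.12
ee_pos: [0.6226, 0.0154, 0.0657]
eef_rot: [0.473, -0.473, 0.526, -0.526]
wrist_force: [0.1, 0.1, -1.4]
width: 0.163
```

Request:
{"method": "carry_out", "body": {"plan": [[0,0.03,0,0],[0,0.02,0,0],[0,0,0,0]]}}

```text
t: 20.5
ee_pos: [0.6227, 0.0154, 0.0653]
eef_rot: [-0.473, 0.473, -0.525, 0.526]
wrist_force: [-3.2, 0.4, 8.0]
width: 0.166
```

Request:
{"method": "carry_out", "body": {"plan": [[0,0,0,0],[0,0,0,0],[0,0,0,0],[0,0,0,0]], "claw": 0.5}}

```text
t: 21.0
ee_pos: [0.6226, 0.0154, 0.0642]
eef_rot: [-0.473, 0.473, -0.526, 0.526]
wrist_force: [1.1, -0.7, 0.1]
width: 0.485
```

Request:
{"method": "carry_out", "body": {"plan": [[0,-0.5,0,0],[0,-0.8,0,0],[0,-1,0,0],[0,-1,0,0],[0,-1,0,0]]}}

```text
t: 21.62
ee_pos: [0.6226, 0.0154, 0.1955]
eef_rot: [-0.473, 0.473, -0.525, 0.526]
wrist_force: [-0.2, 0.3, 0.2]
width: 0.499
```

Run:
```python
from h import *
p=look('scene'); w=cloud(p)
m=nets.masks_of(p,'cover')[0]['mask']; print(nets.pinpoint(p,'cover')[:1],fit(w,m,.054,.07)); print(nets.pinpoint(p,'mat')[:1])
for c in('scene','top'):
    p=look(c,'k_'+c)
    for n in('unit','knob_grip','pointer_tip','mark_tip'): print(c,n,[(np.round(x['at'],4),round(x['p'],2)) for x in nets.pinpoint(p,n)[:2]])
a,b=cv2.imread('pics/k_scene.png'),cv2.imread('pics/k_top.png')
print(b.shape)
cv2.imwrite('pics/k.png',np.hstack([cv2.resize(a[180:250,130:200],(400,400),interpolation=cv2.INTER_CUBIC),cv2.resize(b[180:255,365:435],(400,400),interpolation=cv2.INTER_CUBIC)]))
to(.488,-.362,.13,5)
```

```text
[{'at': [0.6223, 0.0176, 0.0076], 'p': 0.96}] (array([622.7,  12.9]), array([108. , 183.2]), 84.1, 1487, array([0.6372, 0.0089, 0.0575]))
[]
scene unit [(array([ 0.532 , -0.359 , -0.0026]), 0.93)]
scene knob_grip [(array([ 0.4864, -0.3636,  0.0749]), 0.48)]
scene pointer_tip [(array([ 0.5789, -0.3204,  0.0561]), 0.38)]
scene mark_tip [(array([0.622 , 0.0164, 0.007 ]), 0.52)]
top unit [(array([ 0.5311, -0.3576, -0.003 ]), 0.73)]
top knob_grip [(array([ 0.4844, -0.364 ,  0.0811]), 0.68), (array([ 7.353e-01, -1.954e-01, -2.000e-04]), 0.58)]
top pointer_tip []
top mark_tip []
(420, 560, 3)
t 22.32 tcp [0.6226 0.0154 0.193 ] zyaw -6.01 y-axis [-0. -0. -1.] F [-0.1 -0.2  0.5] w 0.496 units [12.98  2.1  -3.14]
spin units -1.84 shift units after spin [12.14  2.1  -5.56] q6 [-0.08  0.51  1.59 -0.    1.04  1.59]
```

View pics/k.png

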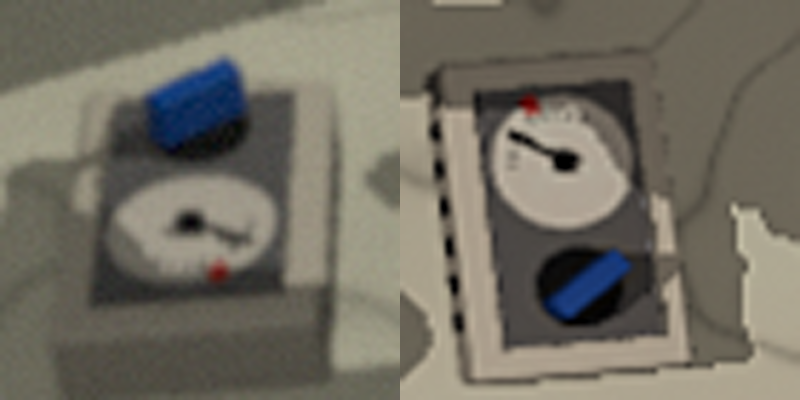

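The knob is already turned. In the top crop (right half) the pointer tip is near (515,135), the hub near (565,160) and the red mark near (530,103). I'll rectify the dial plane and measure the angles.

```bash
cat >> h.py <<'E'
def warp(p,z,cx,cy,yaw,half=.1,s=.00025):
    "rectified patch: columns along unit -y (right), rows along unit -x (down): like the top view"
    n=int(2*half/s); g=(np.arange(n)-n/2)*s
    X=-g[:,None]+0*g; Y=-g[None]+0*g[:,None]; c,d=np.cos(np.radians(yaw)),np.sin(np.radians(yaw))
    P=np.stack([cx+c*X-d*Y,cy+d*X+c*Y,np.full_like(X,z)],-1).reshape(-1,3)
    T=p['world_to_cam']
    uv,_=cv2.projectPoints(P,cv2.Rodrigues(T[:3,:3])[0],T[:3,3],np.array(p['intrinsics'],float),np.array(p['distortion'],float))
    uv=uv.reshape(n,n,2).astype(np.float32)
    return cv2.remap(p['img'],uv[...,0],uv[...,1],cv2.INTER_CUBIC),X,Y
def dial(p,z=.054,cx=.533,cy=-.358,yaw=5):
    W,X,Y=warp(p,z,cx,cy,yaw); f=W.astype(float); g=f.mean(2)
    red=(f[...,0]>1.7*f[...,1])&(f[...,0]>1.7*f[...,2])&(f[...,0]>70)&(np.hypot(X-.032,Y)<.05)
    # hub: darkest blob near the dial centre
    hubm=(np.hypot(X-.032,Y)<.012); 
    q=np.where(hubm,np.clip(110-g,0,None)**2,0); hx,hy=(q*X).sum()/q.sum(),(q*Y).sum()/q.sum()
    q=np.where(red,f[...,0]-f[...,1],0); rx,ry=(q*X).sum()/q.sum(),(q*Y).sum()/q.sum()
    dc=np.array([.032,0])
    for c in((hx,hy),dc):
        r=np.hypot(X-c[0],Y-c[1]); a=np.degrees(np.arctan2(X-c[0],Y-c[1])) # clockwise from unit +y
        m=(r>.015)&(r<.034)&(a>-60)&(a<200)
        bins=np.arange(-60,200,1.); prof=[np.median(g[m&(a>=b)&(a<b+1)]) for b in bins]
        k=int(np.argmin(prof)); sl=slice(max(0,k-12),k+13); ww=np.clip(np.median(prof[sl])-np.array(prof[sl]),0,None)
        print('c',np.round(np.array(c)*1e3,1),'pointer',round((ww*(bins[sl]+.5)).sum()/ww.sum(),1),'mark',round(np.degrees(np.arctan2(rx-c[0],ry-c[1])),1),'r',round(np.hypot(rx-c[0],ry-c[1])*1e3,1),red.sum())
    return W
def bar(p,z=.085,cx=.533,cy=-.358,yaw=5):
    W,X,Y=warp(p,z,cx,cy,yaw); f=W.astype(float)
    b=(f[...,2]>1.6*f[...,0])&(f[...,2]>70)&(np.hypot(X+.046,Y)<.05)
    r=cv2.minAreaRect(np.argwhere(b)[:,::-1].astype(np.float32)); print('bar px rect',r,'centre unit mm',np.round([X[b].mean()*1e3,Y[b].mean()*1e3],1))
E
python3 - <<'E'
from h import *
ims=[]
for c in('scene','top'):
    p=look(c); w=cloud(p); print(c)
    m=(w[...,2]>.035)&(w[...,2]<.06)&(abs(w[...,0]-.533)<.13)&(abs(w[...,1]+.358)<.09); print('unit top',fit(w,m))
    W=dial(p); bar(p); ims.append(cv2.resize(W,(400,400))[:,:,::-1])
cv2.imwrite('pics/w.png',np.hstack(ims))
E
```

```text
scene
unit top (array([ 537.5, -358.7]), array([204.4, 132.7]), 5.0, 1928, array([ 0.5603, -0.3515,  0.0477]))
c [32.5 -0.7] pointer nan mark 68.6 r 42.5 1246
c [32.  0.] pointer nan mark 69.8 r 42.7 1246
bar px rect ((385.8377380371094, 504.67645263671875), (177.8214569091797, 229.94773864746094), 56.64597702026367) centre unit mm [-26.7   3.7]
top
unit top (array([ 535.3, -357.4]), array([197.7, 130.3]), 5.0, 2176, array([ 0.5369, -0.3532,  0.048 ]))
c [34.3 -0.6] pointer nan mark 67.2 r 39.2 1385
c [32.  0.] pointer nan mark 69.2 r 41.1 1385
bar px rect ((391.8905029296875, 576.07568359375), (64.50367736816406, 208.46348571777344), 55.34868621826172) centre unit mm [-43.8   1.7]
  return _methods._mean(a, axis=axis, dtype=dtype,
  ret = ret.dtype.type(ret / rcount)
```

View pics/w.png

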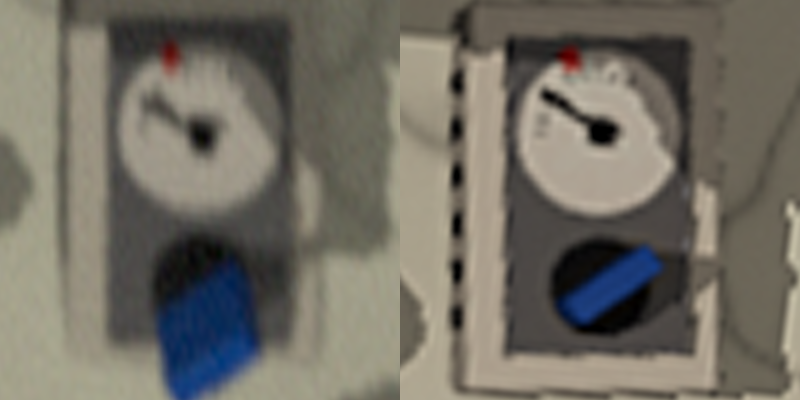

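The top half (right) shows the hub at (602,131), the tip at (543,93) and the mark at (570,58). That puts the pointer at about 33°, the mark at about 67° and the knob bar at about 55°, so the knob needs about +57°. To keep the last joint in range I'll use the half-turned grasp, spinning the tool about -136°.

Request:
{"method": "carry_out", "body": {"plan": [[1,0,-0.25,0],[1,0,-0.25,0],[1,0,-0.25,0],[1,0,-0.25,0],[1,0,-0.25,0]]}}

```text
t: 23.05
ee_pos: [0.5693, -0.1308, 0.1934]
eef_rot: [-0.473, 0.473, -0.525, 0.526]
wrist_force: [-0.1, -0.3, 1.1]
width: 0.505
```

Request:
{"method": "carry_out", "body": {"plan": [[1,0,-0.25,0],[1,0,-0.25,0],[1,0,-0.25,0],[1,0,-0.25,0],[1,0,-0.25,0]]}}

```text
t: 23.68
ee_pos: [0.5162, -0.2761, 0.1934]
eef_rot: [-0.473, 0.473, -0.525, 0.526]
wrist_force: [0.1, 0.6, -0.6]
width: 0.504
```

Request:
{"method": "carry_out", "body": {"plan": [[1,0,-0.25,0],[1,0,-0.25,0],[0.98,0,-0.2,0],[0,0,0,-1],[0,0,0,-1]], "claw": 0.4, "squeeze": 12}}

```text
t: 24.3
ee_pos: [0.4861, -0.3623, 0.1933]
eef_rot: [-0.526, 0.526, -0.473, 0.473]
wrist_force: [-0.1, 0.1, 0.2]
width: 0.396
```

Request:
{"method": "carry_out", "body": {"plan": [[0,0,0,-1],[0,0,0,-1],[0,0,0,-1],[0,0,0,-1],[0,0,0,-1]]}}

```text
t: 24.92
ee_pos: [0.4864, -0.3618, 0.1934]
eef_rot: [-0.631, 0.631, -0.32, 0.32]
wrist_force: [0.9, 0.3, -0.2]
width: 0.4
```

Request:
{"method": "carry_out", "body": {"plan": [[0,0,0,-1],[0,0,0,-1],[0,0,0,-1],[0,0,0,-1],[0,0,0,-1]]}}

```text
t: 25.55
ee_pos: [0.4864, -0.3618, 0.1933]
eef_rot: [-0.692, 0.692, -0.146, 0.146]
wrist_force: [-0.1, -0.1, 0.7]
width: 0.399
```

Request:
{"method": "carry_out", "body": {"plan": [[0,0,0,-1],[0,0,0,-1],[0,0,0,-1],[0,0,0,-1],[0,0,0,-1]]}}

```text
t: 26.18
ee_pos: [0.4864, -0.3618, 0.1934]
eef_rot: [-0.706, 0.706, 0.038, -0.038]
wrist_force: [0.5, 0.3, -0.5]
width: 0.4
```

Request:
{"method": "carry_out", "body": {"plan": [[0,0,0,-1],[0,0,0,-1],[0,0,0,-1],[0,0,0,-1],[0,0,0,-1]]}}

```text
t: 26.8
ee_pos: [0.4864, -0.3618, 0.1934]
eef_rot: [-0.672, 0.672, 0.22, -0.22]
wrist_force: [-0.4, 0.3, 0.3]
width: 0.401
```

```bash
sed -i 's/-60,200/-60,179/; s/a<200/a<179/' h.py
python3 - <<'E'
from h import *
to(.487,-.362,.062,-50.3)
p=look('scene')
print(nets.pinpoint(p,'knob_grip')[:1]); w=cloud(p)
f=p['img'].astype(float); b=(f[...,2]>1.6*f[...,0])&(f[...,2]>50)&(abs(w[...,0]-.487)<.05)&(abs(w[...,1]+.362)<.05)
print(fit(w,b,.078,.095))
E
```

```text
t 26.8 tcp [ 0.4864 -0.3618  0.1934] zyaw 126.19 y-axis [ 0. -0. -1.] F [-0.4  0.3  0.3] w 0.401 units [ 0.01  4.38 -0.02]
spin units -0.59 shift units after spin [ 0.01  4.38 -0.02] q6 [-0.75  0.49  1.63 -0.    1.02 -1.38]
[{'at': [0.4874, -0.3614, 0.0753], 'p': 0.51}]
(array([ 491.3, -361.9]), array([18.2, 48.2]), 30.5, 68, array([ 0.4935, -0.3624,  0.0825]))
```

Request:
{"method": "carry_out", "body": {"plan": [[0,0.9,0,-0.3],[0,0.9,0,0],[0,0.9,0,0],[0,0.9,0,0],[0,0.78,0,0]]}}

```text
t: 27.52
ee_pos: [0.4863, -0.3618, 0.061]
eef_rot: [0.669, -0.669, -0.228, 0.228]
wrist_force: [1.2, -0.1, -0.4]
width: 0.4
```

Request:
{"method": "carry_out", "body": {"plan": [[0,0,0,0],[0,0,0,0],[0,0,0,0],[0,0,0,0]], "claw": 0.05}}

```text
t: 28.02
ee_pos: [0.4873, -0.3621, 0.0631]
eef_rot: [-0.668, 0.67, 0.229, -0.228]
wrist_force: [4.8, 1.8, 2.5]
width: 0.168
```

Run:
```python
from h import *
to(.487,-.362,.062,-50.3)
p=look('scene'); dial(p)
p=look('top'); dial(p)
```

```text
t 28.02 tcp [ 0.4873 -0.3621  0.0631] zyaw 127.77 y-axis [ 0.002 -0.001 -1.   ] F [4.8 1.8 2.5] w 0.168 units [-0.01  0.04  0.01]
spin units -0.32 shift units after spin [-0.01  0.04  0.01] q6 [-0.75  0.65  1.74  0.    0.75 -1.41]
c [32.6 -0.8] pointer 34.3 mark 68.7 r 42.4 1654
c [32.  0.] pointer 36.6 mark 69.9 r 42.7 1654
c [31.9  0. ] pointer -53.4 mark 68.8 r 42.2 1895
c [32.  0.] pointer -53.3 mark 68.7 r 42.1 1895
```

Request:
{"method": "carry_out", "body": {"plan": [[0,0,0,0.9],[0,0,0,0.9],[0,0,0,0.9],[0,0,0,0.9],[0,0,0,0.9]]}}

```text
t: 28.75
ee_pos: [0.4869, -0.3623, 0.0631]
eef_rot: [-0.703, 0.705, 0.066, -0.065]
wrist_force: [2.6, 0.4, 2.9]
width: 0.167
```

Request:
{"method": "carry_out", "body": {"plan": [[0,0,0,0.95],[0,0,0,0.95],[0,0,0,0.95],[0,0,0,0.95],[0,0,0,0.9]]}}

```text
t: 29.38
ee_pos: [0.4864, -0.3622, 0.0631]
eef_rot: [-0.698, 0.699, -0.108, 0.108]
wrist_force: [-1.7, -0.4, 4.5]
width: 0.167
```

Run:
```python
from h import *
to(.487,-.362,.062,-107)
p=look('scene'); W=dial(p); dial(look('top'))
cv2.imwrite('pics/w2.png',cv2.resize(W,(600,600))[:,:,::-1])
```

```text
t 29.38 tcp [ 0.4864 -0.3622  0.0631] zyaw 72.4 y-axis [ 0.001 -0.001 -1.   ] F [-1.7 -0.4  4.5] w 0.167 units [0.02 0.04 0.01]
spin units -0.1 shift units after spin [0.02 0.04 0.01] q6 [-0.75  0.65  1.74 -0.    0.75 -0.44]
c [33.2 -0.8] pointer 69.1 mark 68.4 r 41.3 1887
c [32.  0.] pointer 72.1 mark 70.0 r 42.2 1887
c [34.6 -0.8] pointer 67.9 mark 66.1 r 40.9 1657
c [32.  0.] pointer 71.6 mark 68.5 r 43.0 1657
```

View pics/w2.png

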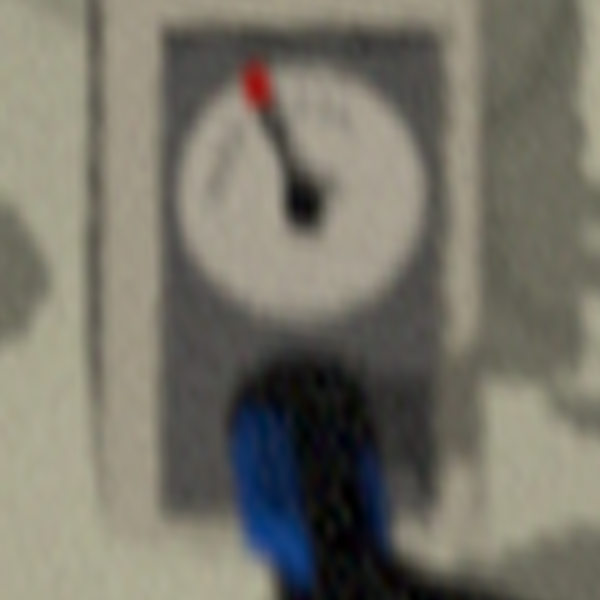

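In the rectified view the pointer runs from the hub at (303,198) straight into the red mark at (257,85). It is within about 2°, or roughly 1 mm. I'll release and back off.

Request:
{"method": "carry_out", "body": {"plan": [[0,0,0,0],[0,0,0,0],[0,0,0,0],[0,0,0,0]], "claw": 0.4}}

```text
t: 29.98
ee_pos: [0.4864, -0.3618, 0.0619]
eef_rot: [-0.699, 0.699, -0.107, 0.107]
wrist_force: [0.3, -0.5, -0.5]
width: 0.399
```

Request:
{"method": "carry_out", "body": {"plan": [[0,-0.6,0,0],[0,-1,0,0],[0,-1,0,0],[0,-1,0,0],[0,-1,0,0]]}}

```text
t: 30.6
ee_pos: [0.4863, -0.3618, 0.2023]
eef_rot: [-0.699, 0.699, -0.107, 0.107]
wrist_force: [-0.3, 0.4, -0.5]
width: 0.406
```

Run:
```python
from h import *
to(.487,-.362,.19,-107)
p=look('scene','end'); dial(p)
for n in('cover','brush','tray'): print(n,[(np.round(x['at'],3),round(x['p'],2)) for x in nets.pinpoint(p,n)[:1]])
w=cloud(p); print(fit(w,nets.masks_of(p,'cover')[0]['mask'],.054,.07))
dial(look('top'))
```

```text
t 30.6 tcp [ 0.4863 -0.3618  0.2023] zyaw 72.59 y-axis [ 0.001 -0.001 -1.   ] F [-0.3  0.4 -0.5] w 0.406 units [ 0.02  0.41 -0.  ]
spin units -0.07 shift units after spin [ 0.02  0.41 -0.  ] q6 [-0.75  0.48  1.62 -0.    1.04 -0.44]
c [33.4 -0.9] pointer 68.7 mark 68.2 r 41.3 1836
c [32.  0.] pointer 71.8 mark 70.1 r 42.3 1836
cover [(array([0.621, 0.014, 0.005]), 0.75)]
brush [(array([0.524, 0.378, 0.004]), 0.57)]
tray [(array([ 0.523,  0.374, -0.002]), 0.65)]
(array([623.1,  12.9]), array([107.7, 181.4]), 84.0, 1458, array([0.6378, 0.0093, 0.0574]))
c [34.6 -0.8] pointer 67.9 mark 66.0 r 40.9 1666
c [32.  0.] pointer 71.5 mark 68.5 r 43.1 1666
```

View pics/end.png

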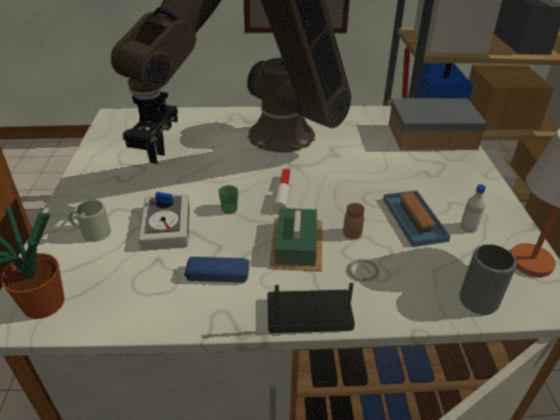

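The final view shows the cover upright on the mat at (297,237), the brush in the tray at (417,211), and the pointer on the mark at (165,222). The bystanders look unmoved and the gripper is clear, so I'm handing in.

```bash
python3 -c "
from rig import env
print(env.sign_off())"
```

```text
the job is handed in; nothing more can be done
None
```

The job is done and handed in at about 31 s of the 72 s allowed; sign-off gives no verdict.

- **Brush:** it lies flat, bristles down, in the tray. My last look put its centre about 4 mm from the tray's centre.
- **Cover:** it was lifted level and set down on the mat with about 8 N of contact. It stands within a few mm of the mat's centre, with its yaw matching the mat's to about 1°.
- **Knob:** it was turned clockwise by about 55° (0.97 rad). After letting go, the pointer was 0.5–3° from the mark depending on the camera and the dial centre assumed. That is at most about 2 mm at the tip, against 4.5 mm allowed.
- **Bystanders:** none looked moved in the last picture. I checked them by eye only and did not measure them again.

Some network readings were wrong along the way and I set them aside. At the start, the bangle was reported at the mug's position. With the arm in view, the mat and cover were misplaced in some pictures. The red mark was once reported at the cover's position, and the brush mask once fell on the timer. My mark radius came out at 41–43 mm instead of 37 mm, which is probably an error from the height I assumed for the dial.

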